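# Unlock and take off the spice grinder's bayonet cup

## Robot

A 6-joint arm with a two-finger parallel gripper is mounted at the origin on the work surface. World frame = base frame: x ahead of the robot, y to its left, z up, the work surface at z = 0. Lengths are in m, angles in degrees, forces in N, time in s.
With the tool pointing down it reaches from about 0.3 to 0.75 m from the base axis. Payload 8.5 kg.
Tool frame: the origin (TCP) lies at the very end of the fingers, on their centre line; the grasp point (between the pads) lies 19 mm behind it (env.hold_point_z is the distance from the TCP to the grasp point, in m); z points along the fingers, y is the line along which they close (so a half turn about z gives the same grasp; the last joint's range is limited). The gripper opens to 85 mm and grips with 20 to 120 N. Pads are 22 mm wide; open, the fingers measure 114 mm over their backs; the gripper's body (76 mm by 85 mm) begins 54 mm behind the grasp point. The pads swing forward as they close: fully open they stand 13 mm farther back than shut.
Start: joints at [64.326, 21.807, 74.336, -0, 83.858, -12.336], TCP at [0.127, 0.535, 0.231] pointing down, gripper open.
Joint ranges: [-178.18, 178.18], [-50.72, 133.34], [12.68, 142.11], [-81.47, 261.47], [9.98, 163.14], [-165.26, 165.26]. Speed limits (degrees/s): [136.94, 136.94, 180, 180, 180, 180].

## Interface

Orientations are given as a 3x3 rotation matrix whose columns are the frame's x, y, z axes.
In Python, from rig import env, optics gives the robot as it stands.
- The arm moves only by the shell command python3 -m jog 'ROWS' [OPENING] [FORCE]. ROWS is JSON, a list of rows, each an object with "linear": the shift along the tool's x, y, z in units of 40 mm (1.0 is 40 mm), a list of three; "roll": the turn about the tool's z in units of 5 degrees (1.0 is 5 degrees). A call has 1 to 12 rows; each row shifts and turns the commanded pose from where the row before left it, along the tool's axes as they then stand; what a row does not reach is not made up. A row lasts 1/12 s, in which the tool goes at most 41.7 mm and 7.16 degrees, less where a joint would pass 70% of its speed; a pose out of reach is approached as far as the arm can. A call is refused whole if a number of a shift passes 1 or a number of a turn 1, either way. A call with a gripper value outside its range is refused whole. OPENING is the opening, from -1 (shut) to 1 (fully open), set as the call begins (- or left out, the last holds). The fingers move at their own pace and stop on an object; FORCE is the grip in N (left out, the last holds). Time passes only in rows, so rows that do not move let the fingers close. It gives the time, the measured TCP pose, the force, the opening and the grip force at its end, in the units of the state.
- env.observe(): the state, without advancing time (a new reading comes with each control period).
- optics.get_image(name): name is "scene" or "top" or "wrist"; returns the picture (400x640x3 uint8, red, green, blue); there is no depth.
- optics.calibration(name): a dict with "fov_y" (degrees; the focal length in pixels is half the picture's height over the tangent of half this angle, whatever the lens; pixels are square), "cx", "cy" (the principal point, pixels), "D" ([k1, k2, p1, p2, k3] as OpenCV has them; the pictures are not rectified), "T" (4x4, takes a point from camera to world coordinates). Camera axes: x right, y down, z forward; pixel columns grow to the right and rows downward; lengths in m; the calibration is good to about 2 mm. A picture is of the moment at which its call begins: read the wrist's pose just before it. calibration takes no time and is no camera call; for the wrist camera it gives the pose at the moment of the call.
- env.close_job(): hands the job in; it is judged then, once.
The state is a dict: "time_s": time; "q": joint angles; "qvel": joint speeds; "joint_efforts": joint torques, N m; "position": TCP position; "tool_rot": TCP orientation; "ft_force": force on the tool from outside, world axes, zero at the start; "wrist_torque": the same for the moment, N m; "grip_width": finger opening in m; "gripper_force": force on a finger pad.
Only numpy, scipy, OpenCV 4.12 (cv2) and the standard library are available. Lean on these libraries where they do the work, as an engineer would, in place of code of your own. Each camera call takes 0.05 s, during which the arm holds its last target. There are 200 camera calls.

## Task

Take the steel cup off the spice grinder: press the release button on the grinder's base all the way down (it stays down), twist the cup anticlockwise about a quarter turn until you feel its end stop, ease it back a touch and lift it off, and set it down upright, wholly on the round cork mat. Work gently, by feel: do not force the button, the cup or its mount, and do not drop the cup. Leave the bowl, jar and tin where they stand.

Things in the scene. Friction and masses are not known exactly. Their poses are not given: they have to be found in the camera images.
- base: Spice grinder base fixed to the counter: brushed steel box 150 mm long (its x) by 120 mm wide (its y), 85 mm high. Origin on the counter right under the cup's axis; the box reaches 88 mm to its -x side (front, where the button is) and 62 mm to its +x side. More than 40 N between it (ring and button included) and the cup, the fingers or the arm is forcing it.
- socket (a point): Centre of the bayonet ring on the base top. Ring: outer radius 44 mm, 18 mm high; its lip (opening radius 30.5 mm, underside 13 mm up) holds the cup's lugs; two notches let them out. The anticlockwise turn ends at a cushioned stop 58 to 98 degrees from locked (varies, not reported), where torque rises 0.11 Nm per degree. The cup lifts free only from 8 degrees short of the stop up to it.
- button (a joint): Release button: dark steel round cap, radius 10 mm, on the base top, 68 mm from the cup's axis on the base's -x (front) side. Value: travel down in m, 0 up (locked), 0.007 at its rigid bottom stop. It takes about 4 N to move and stays where it is left. Its pin blocks the cup's turn until it is about 5 mm down; fully down means more than 6 mm.
- button_top (a point): Centre of the button's top face; 20 mm above the base top (105 mm above the counter) when up, 13 mm above the base top when down.
- cup: Closed round steel grinding cup, 56 mm diameter, 66 mm high plus a ridge (44 by 6 mm, 4 mm high) across its lid along its x; 0.2 to 0.35 kg. Origin: centre of its underside, z up. At the start locked in the ring, underside on the base top, x along the base's x. Two lugs along its +x and -x: out to 36 mm from its axis, 12.5 mm wide, 5 to 11 mm above its underside.
- cup_grip (a point): Point on the cup's axis 50 mm above its underside, the height to grip it with the fingers pointing down (fingertips then stay above the ring). The cup is smooth and round there, so it can be gripped at any yaw. In the ring it has 2 to 3 mm play sideways and 2 mm upward.
- mat: Round cork mat, radius 65 mm, 8 mm thick, fixed to the counter. Origin: centre of its underside.
- bowl: Red plastic mixing bowl, radius 80 mm, 65 mm high; origin at its underside. Not to be moved.
- jar: White ceramic ginger jar, radius 50 mm, 141 mm high; origin at its underside. Not to be moved.
- tin: Screw-top stainless spice tin, radius 32 mm, 70 mm high, standing on the counter; origin at its underside. Not to be moved.
Things that resemble listed ones, but are neither listed nor needed, are in the scene too. Leave any turquoise look-alike of the cup alone.

How it is judged (in metres and radians):
On the way, in this order (a step that is already met when the one before it is completed fails the run):
1. the release button is fully down with the cup still locked in place (value of joint button above 0.006 m and angle between the x axis of cup and the x axis of base, either way round below 0.3 rad and z of cup in the frame of base below 0.09 m), for 0.1 s.
2. the cup is turned about a quarter turn while still seated in the ring (angle between the x axis of cup and the x axis of base, either way round above 0.85 rad and z of cup in the frame of base below 0.09 m), for 0.1 s.
3. the cup is lifted clear of the ring, upright in the fingers (z of cup in the frame of base above 0.105 m and angle between cup's own z axis and vertical below 0.35 rad and contact force between the fingers and cup above 1 N), for 0.1 s.
At the end, for the whole second after the job is handed in: The cup stands upright (within 0.1 rad), at rest and released, on the cork mat, its axis within 30 mm of the mat's centre; the button is still down (more than 6 mm); bowl, jar and tin are within 20 mm of where they were (horizontal distance between cup and mat below 0.03 m and z of cup in the frame of mat between 0.005 and 0.011 m and angle between cup's own z axis and vertical below 0.1 rad and linear speed of cup below 0.02 m/s and contact force between the fingers and cup below 0.1 N and value of joint button above 0.006 m and not (distance of bowl from where it was at the start of the episode above 0.02 m) and not (distance of jar from where it was at the start of the episode above 0.02 m) and not (distance of tin from where it was at the start of the episode above 0.02 m)); the robot touches nothing.
It fails at once if the cup is forced against its mount (more than 40 N between cup and base) (contact force between cup and base above 40 N).
It fails at once if the button or base is pressed with more than 40 N (contact force between any of the arm, the fingers and base above 40 N).
It fails at once if the cup is pushed down on the mat with more than 40 N (contact force between cup and mat above 40 N).
It fails at once if the cup is dropped: off the base and not held, more than 15 mm above the mat's top or off it (horizontal distance between cup and base above 0.06 m and z of cup in the frame of mat above 0.023 m and contact force between the fingers and cup below 0.05 N).
It fails at once if bowl, jar or tin is moved more than 20 mm (distance of any of bowl, jar, tin from where it was at the start of the episode above 0.02 m).
It also fails if it takes over 67 s, if anything falls off the work surface, if the arm or the gripper's body presses on something with over 40 N, if the wrist force passes 120 N, or if a joint passes its speed limit or range.

## Working session

There is one attempt and no reset: what is moved stays moved. The work goes in short steps, Python scripts to look and compute and a shell command to move; the robot and the scene stay as the last step left them, time stands still between calls to the robot, and variables do not carry over. Pictures are saved under pics/ and viewed, at most 10 in all, crops included, and the job is handed in when it is done.

```bash
ls; mkdir -p pics; python3 - <<'E'
from rig import env, optics
import cv2
for n in ("scene","top"):
    cv2.imwrite(f"pics/{n}0.png",optics.get_image(n)[:,:,::-1])
    c=optics.calibration(n);print(n,c)
s=env.observe();print(s,env.hold_point_z)
E
```

```text
pics
scene {'fov_y': 57.760167831887074, 'cx': 323.3427445543685, 'cy': 202.9116365272951, 'D': array([-0.01672039,  0.        ,  0.        ,  0.        ,  0.        ]), 'T': array([[ 0.73068853,  0.39103977, -0.55962682,  1.02021223],
       [ 0.68234737, -0.39154783,  0.61732678, -0.53470688],
       [ 0.02227866, -0.83293348, -0.55292447,  0.59365709],
       [ 0.        ,  0.        ,  0.        ,  1.        ]])}
top {'fov_y': 45.32295144807564, 'cx': 319.4278581567668, 'cy': 201.46400481520806, 'D': array([-0.10638635,  0.        ,  0.        ,  0.        ,  0.        ]), 'T': array([[-0.02862915, -0.99414983,  0.10414649,  0.42229431],
       [-0.99953853,  0.02953021,  0.00711987,  0.01193986],
       [-0.01015369, -0.1038946 , -0.99453648,  1.29472416],
       [ 0.        ,  0.        ,  0.        ,  1.        ]])}
{'time_s': 0.1, 'q': array([ 6.43259172e+01,  2.18370814e+01,  7.43781465e+01,  2.82760682e-04,
        8.38572408e+01, -1.23351960e+01]), 'qvel': array([ 0.00709497, -0.04479943, -0.15442624, -0.09226597, -0.12059929,
       -0.06360413]), 'joint_efforts': array([ 2.94433754e-03, -4.49220121e+01, -2.31655955e+01, -2.15695686e-04,
        3.60914688e-03,  1.79887456e-05]), 'position': array([0.12677506, 0.53493235, 0.2307873 ]), 'tool_rot': array([[-9.73022315e-01,  2.30710359e-01, -5.52406321e-04],
       [ 2.30710856e-01,  9.73021689e-01, -1.13782005e-03],
       [ 2.74996459e-04, -1.23457044e-03, -9.99999200e-01]]), 'ft_force': array([-0.01549718, -0.08515167,  0.25463046]), 'wrist_torque': array([-0.04879824, -0.01637735,  0.04080767]), 'gripper_force': 0.0, 'grip_width': 0.08527354176727538} 0.0187
```

View pics/scene0.png

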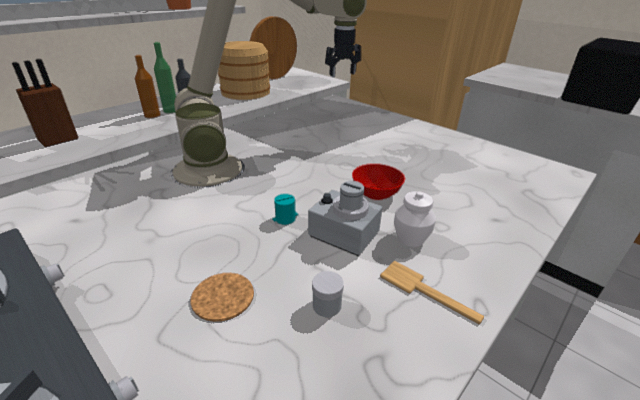

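View pics/top0.png

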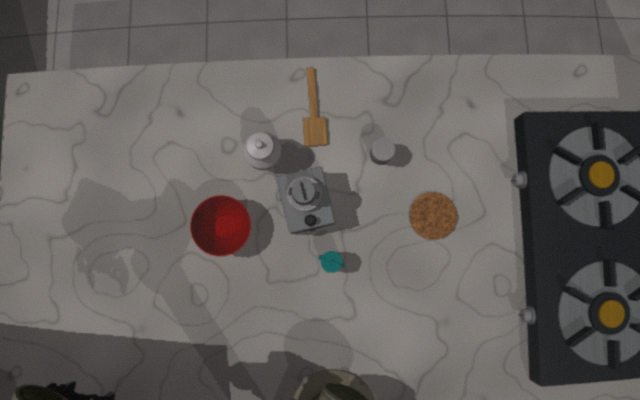

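The scene view shows the grinder with cup at (352,195), button at (327,199), mat at (222,297), tin at (328,292), turquoise look-alike at (285,208), bowl at (378,180) and jar at (415,220). In the top view: cup at (303,193), button at (311,220), mat at (433,215), tin at (383,151), turquoise at (331,262).

Candidates for the cup, in the top view, are the steel one on the grinder (303,193), the tin (383,151) and the turquoise one (331,262). The first fits: it is steel, has a lid ridge and sits in the ring. I'll confirm it in an enlarged crop.

```bash
python3 - <<'E'
import cv2,numpy as np
a=cv2.imread("pics/scene0.png")[165:255,300:390]; b=cv2.imread("pics/top0.png")[160:240,265:345]
a=cv2.resize(a,(396,396),interpolation=cv2.INTER_CUBIC)   # 4.4x
b=cv2.resize(b,(396,396),interpolation=cv2.INTER_CUBIC)   # 4.95x
b=cv2.convertScaleAbs(b,alpha=1.4)
cv2.imwrite("pics/crop0.png",np.hstack([a,b]))
E
```

```text
(no output)
```

View pics/crop0.png

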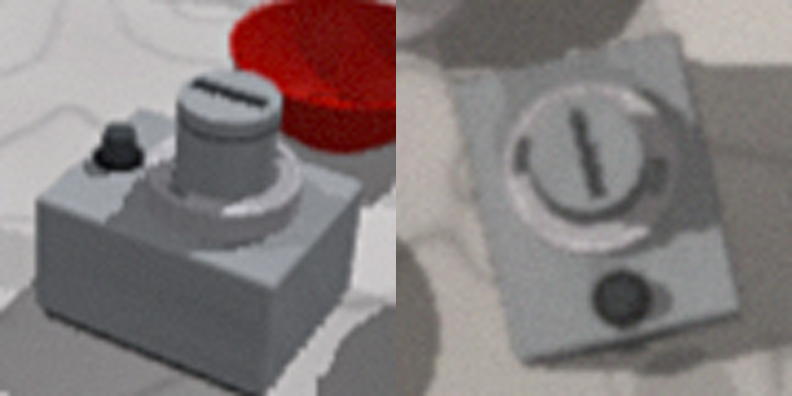

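The crop confirms it: a steel cup with a dark lid ridge sits in the bayonet ring, with the dark button in front. Next I triangulate.

```bash
cat > h.py <<'E'
import cv2,numpy as np
from rig import env,optics
def ray(n,uv,c=None):
    c=c or optics.calibration(n); f=200/np.tan(np.radians(c["fov_y"]/2))
    K=np.array([[f,0,c["cx"]],[0,f,c["cy"]],[0,0,1]])
    p=cv2.undistortPoints(np.array([[uv]],float),K,c["D"])[0,0]
    d=c["T"][:3,:3]@np.r_[p,1]; return c["T"][:3,3],d/np.linalg.norm(d)
def tri(rays):
    A=sum(np.eye(3)-np.outer(d,d) for o,d in rays); b=sum((np.eye(3)-np.outer(d,d))@o for o,d in rays)
    x=np.linalg.solve(A,b); return x,[np.linalg.norm(np.cross(x-o,d)) for o,d in rays]
def atz(r,z): o,d=r; return o+d*(z-o[2])/d[2]
E
python3 - <<'E'
from h import *
def centroid(n,box):
    im=cv2.imread(f"pics/{n}0.png"); x0,y0,x1,y1=box
    h=cv2.cvtColor(im[y0:y1,x0:x1],cv2.COLOR_BGR2HSV); m=((h[...,1]>90)&(h[...,0]<25)).astype(np.uint8)
    c=max(cv2.findContours(m,0,2)[0],key=cv2.contourArea); e=cv2.fitEllipse(c); return (e[0][0]+x0,e[0][1]+y0),e[1]
S=lambda x,y:(300+x/4.4,165+y/4.4); T=lambda x,y:(265+(x-396)/4.95,160+y/4.95)
ms,es=centroid("scene",(180,260,265,330)); mt,et=centroid("top",(400,185,470,245)); print(ms,es,mt,et)
for n,s,t in (("lid",S(230,95),T(587.5,151)),("button",S(120,130),T(622,298)),("mat",ms,mt),):
    x,e=tri([ray("scene",s),ray("top",t)]); print(n,x.round(4),np.round(e,4))
print("top-only: lid@.151",atz(ray("top",T(587.5,151)),.153),"btn@.105",atz(ray("top",T(622,298)),.105),"mat",atz(ray("top",mt),.008))
C=[atz(ray("top",T(*p)),.085)[:2] for p in((458,75),(680,35),(738,312),(522,362))]
print(np.round(C,3)); 
for i in range(4):
    d=C[(i+1)%4]-C[i]; print(np.linalg.norm(d).round(3),np.degrees(np.arctan2(d[1],d[0])).round(1))
r=atz(ray("top",T(577,112)),.155)-atz(ray("top",T(598,192)),.155);print("ridge",np.linalg.norm(r),np.degrees(np.arctan2(r[1],r[0])))
for n,s,z in(("tin",(383,151),.07),("teal",(331,262),.07),("bowl",(221,225),.065),("jar",(262,147),.14)): print(n,atz(ray("top",s),z).round(3))
E
```

```text
(221.7008171081543, 296.6634750366211) (45.37846755981445, 63.451690673828125) (432.7536201477051, 215.44834899902344) (45.7822151184082, 46.6369743347168)
lid [0.5713 0.0586 0.1505] [0.0019 0.0019]
button [0.5029 0.0457 0.1033] [0.0029 0.0029]
mat [ 0.5107 -0.286  -0.0014] [0.0001 0.0001]
top-only: lid@.151 [0.56944994 0.05717418 0.153     ] btn@.105 [0.50067206 0.04361452 0.105     ] mat [ 0.50995859 -0.28392543  0.008     ]
[[ 0.62   0.126]
 [ 0.637  0.011]
 [ 0.493 -0.015]
 [ 0.471  0.096]]
0.117 -81.4
0.146 -170.0
0.113 101.4
0.152 11.3
ridge 0.04043832801220149 13.15184666845733
tin [ 0.678 -0.149  0.07 ]
teal [ 0.395 -0.004  0.07 ]
bowl [0.497 0.277 0.065]
jar [0.682 0.158 0.14 ]
```

Checks hold: lid z 0.1505 (text 0.151), button 0.103 (0.105), box edges about 150 x 115 mm, and axis to button 69 mm. Axis is near (0.570, 0.058), base yaw about 11°. Moving over the button.

```bash
python3 -m jog '[{"linear":[-0.6,-0.49,0],"roll":0},{"linear":[-0.6,-0.49,0],"roll":0},{"linear":[-0.6,-0.49,0],"roll":0},{"linear":[-0.6,-0.49,0],"roll":0},{"linear":[-0.6,-0.49,0],"roll":0},{"linear":[-0.6,-0.49,0],"roll":0},{"linear":[-0.6,-0.49,0],"roll":0},{"linear":[-0.6,-0.49,0],"roll":0},{"linear":[-0.6,-0.49,0],"roll":0},{"linear":[-0.6,-0.49,0],"roll":0}]' -1 40
python3 -m jog '[{"linear":[-0.6,-0.49,0],"roll":0},{"linear":[-0.6,-0.49,0],"roll":0},{"linear":[-0.6,-0.49,0],"roll":0},{"linear":[-0.6,-0.49,0],"roll":0},{"linear":[-0.6,-0.49,0],"roll":0},{"linear":[-0.6,-0.49,0],"roll":0},{"linear":[-0.6,-0.49,0],"roll":0},{"linear":[-0.6,-0.49,0],"roll":0},{"linear":[-0.6,-0.49,0],"roll":0},{"linear":[-0.6,-0.49,0],"roll":0}]'
python3 -m jog '[{"linear":[0,0,0],"roll":1},{"linear":[0,0,0],"roll":1},{"linear":[0,0,0],"roll":1},{"linear":[0,0,0],"roll":1},{"linear":[0,0,0],"roll":1},{"linear":[0,0,0],"roll":1},{"linear":[0,0,0],"roll":1},{"linear":[0,0,0],"roll":1},{"linear":[0,0,0],"roll":1},{"linear":[0,0,0],"roll":1},{"linear":[0,0,0],"roll":1},{"linear":[0,0,0],"roll":1}]'
python3 -m jog '[{"linear":[0,0,0],"roll":1},{"linear":[0,0,0],"roll":1},{"linear":[0,0,0],"roll":1},{"linear":[0,0,0],"roll":1},{"linear":[0,0,0],"roll":1},{"linear":[0,0,0],"roll":1},{"linear":[0,0,0],"roll":1},{"linear":[0,0,0],"roll":1},{"linear":[0,0,0],"roll":1},{"linear":[0,0,0],"roll":1},{"linear":[0,0,0],"roll":1},{"linear":[0,0,0],"roll":1}]'
python3 -m jog '[{"linear":[0,0,0],"roll":1},{"linear":[0,0,0],"roll":1},{"linear":[0,0,0],"roll":1},{"linear":[0,0,0],"roll":1},{"linear":[0,0,0],"roll":1},{"linear":[0,0,0],"roll":1},{"linear":[0,0,0],"roll":1},{"linear":[0,0,0],"roll":0},{"linear":[0,0,0],"roll":0}]'
python3 - <<'E'
from h import *
c=optics.calibration("wrist"); im=optics.get_image("wrist"); cv2.imwrite("pics/w1.png",im[:,:,::-1])
np.save("w1.npy",c["T"]); print(c); s=env.observe(); print(s["q"].round(1),s["position"].round(4),s["tool_rot"].round(4),s["ft_force"].round(2))
E
```

```text
time_s: 0.93
position: [0.3157, 0.2877, 0.2312]
tool_rot: [[-0.973, 0.231, -0.0], [0.231, 0.973, -0.0], [0.0, -0.0, -1.0]]
ft_force: [1.1, 0.5, 0.7]
grip_width: -0.0003
gripper_force: 0.0
time_s: 1.77
position: [0.5041, 0.0415, 0.231]
tool_rot: [[-0.973, 0.231, -0.001], [0.231, 0.973, 0.0], [0.001, -0.0, -1.0]]
ft_force: [-0.1, -0.5, 0.5]
grip_width: -0.0001
gripper_force: 0.0
time_s: 2.77
position: [0.5033, 0.043, 0.231]
tool_rot: [[-0.283, 0.959, -0.001], [0.959, 0.283, 0.0], [0.0, -0.001, -1.0]]
ft_force: [-0.3, 0.8, 0.1]
grip_width: -0.0002
gripper_force: 0.0
time_s: 3.77
position: [0.5033, 0.043, 0.231]
tool_rot: [[0.689, 0.724, -0.001], [0.724, -0.689, 0.0], [-0.0, -0.001, -1.0]]
ft_force: [1.0, -0.4, -1.3]
grip_width: 0.0001
gripper_force: 0.0
time_s: 4.52
position: [0.5034, 0.043, 0.2311]
tool_rot: [[0.979, 0.205, -0.001], [0.205, -0.979, 0.0], [-0.001, -0.0, -1.0]]
ft_force: [0.5, 0.2, 0.4]
grip_width: -0.0001
gripper_force: 0.0
{'fov_y': 71.48595353124493, 'cx': 322.0327673760314, 'cy': 202.25691900625822, 'D': array([-0.00148447,  0.        ,  0.        ,  0.        ,  0.        ]), 'T': array([[ 0.2052831 , -0.93104654, -0.30168061,  0.58027659],
       [-0.97870129, -0.19579852, -0.06169868,  0.0608885 ],
       [-0.00162428,  0.3079209 , -0.95141057,  0.37335072],
       [ 0.        ,  0.        ,  0.        ,  1.        ]])}
[-8.6 17.3 81.2 -0.  81.4 69.6] [0.5034 0.043  0.2312] [[ 9.788e-01  2.048e-01 -4.000e-04]
 [ 2.048e-01 -9.788e-01  0.000e+00]
 [-4.000e-04 -1.000e-04 -1.000e+00]] [-0.41 -0.35  0.34]
```

View pics/w1.png

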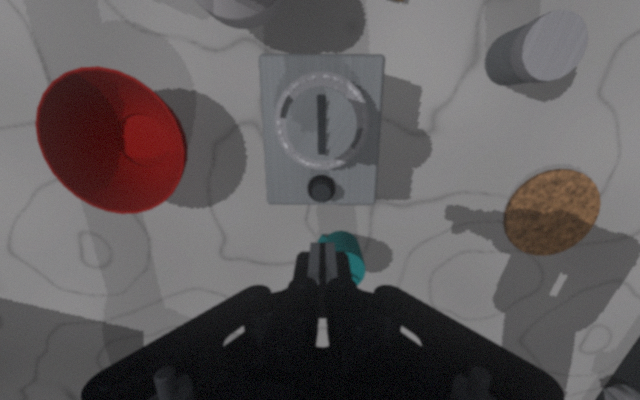

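Wrist view: grinder squared to the tool, lid ridge centre at (322,124), button at (321,188), mat at (553,211), turquoise cup at (345,255), tin at (550,47).

```bash
python3 - <<'E'
from h import *
c=optics.calibration("wrist"); c["T"]=np.load("w1.npy")
S=lambda x,y:(300+x/4.4,165+y/4.4); T=lambda x,y:(265+(x-396)/4.95,160+y/4.95)
for n,w,z,s,t in (("lid",(322.3,124.5),.155,S(230,92),T(587.5,151)),("btn",(321,187),.105,S(120,130),T(622,298)),("mat",(552.5,211.5),.008,(221.7,296.7),(432.75,215.45))):
    rs=[ray("wrist",w,c),ray("scene",s),ray("top",t)]
    x,e=tri(rs); print(n,"tri3",x.round(4),np.round(e,4)); print([atz(r,z)[:2].round(4) for r in rs])
p=[atz(ray("wrist",w,c),.085)[:2] for w in((262,55),(385,55),(377,205),(268,205))]
for i in range(4):
    d=p[(i+1)%4]-p[i]; print(p[i].round(3),np.linalg.norm(d).round(3),np.degrees(np.arctan2(d[1],d[0])).round(1))
E
```

```text
lid tri3 [0.5712 0.0588 0.1521] [0.0005 0.0017 0.0023]
[array([0.5717, 0.0592]), array([0.5751, 0.0565]), array([0.5692, 0.0571])]
btn tri3 [0.5052 0.0463 0.102 ] [0.0047 0.002  0.005 ]
[array([0.5106, 0.0478]), array([0.5066, 0.0458]), array([0.5007, 0.0436])]
mat tri3 [ 0.5131 -0.2866  0.0006] [0.0031 0.0005 0.0028]
[array([ 0.5174, -0.2805]), array([ 0.5189, -0.2899]), array([ 0.51  , -0.2839])]
[0.618 0.127] 0.115 -78.2
[0.642 0.014] 0.147 -167.6
[ 0.498 -0.017] 0.119 101.9
[0.474 0.099] 0.147 10.6
```

```bash
python3 -m jog '[{"linear":[0.03,-0.03,0.4],"roll":0},{"linear":[0,0,0.5],"roll":0},{"linear":[0,0,0.5],"roll":0},{"linear":[0,0,0.5],"roll":0},{"linear":[0,0,0.5],"roll":0},{"linear":[0,0,0.3],"roll":0},{"linear":[0,0,0.1],"roll":0},{"linear":[0,0,0],"roll":0},{"linear":[0,0,0],"roll":0}]'
python3 -m jog '[{"linear":[0,0,0.03],"roll":0},{"linear":[0,0,0.03],"roll":0},{"linear":[0,0,0.03],"roll":0},{"linear":[0,0,0.03],"roll":0},{"linear":[0,0,0],"roll":0},{"linear":[0,0,0],"roll":0}]'
python3 -m jog '[{"linear":[0,0,0.03],"roll":0},{"linear":[0,0,0.03],"roll":0},{"linear":[0,0,0.03],"roll":0},{"linear":[0,0,0.03],"roll":0},{"linear":[0,0,0],"roll":0},{"linear":[0,0,0],"roll":0}]'
```

```text
time_s: 5.32
position: [0.5048, 0.0444, 0.1199]
tool_rot: [[0.979, 0.203, 0.001], [0.203, -0.979, -0.0], [0.001, 0.0, -1.0]]
ft_force: [0.1, -0.2, -0.3]
grip_width: -0.0001
gripper_force: 0.0
time_s: 5.82
position: [0.5044, 0.0444, 0.1145]
tool_rot: [[0.979, 0.202, -0.0], [0.202, -0.979, 0.0], [-0.0, -0.0, -1.0]]
ft_force: [0.9, -0.3, 0.6]
grip_width: -0.0
gripper_force: 0.0
time_s: 6.32
position: [0.5044, 0.0444, 0.1096]
tool_rot: [[0.979, 0.202, -0.0], [0.202, -0.979, 0.0], [-0.0, -0.0, -1.0]]
ft_force: [-0.1, -0.5, -0.3]
grip_width: -0.0002
gripper_force: 0.0
```

```bash
python3 -m jog '[{"linear":[0,0,0.03],"roll":0},{"linear":[0,0,0.03],"roll":0},{"linear":[0,0,0.03],"roll":0},{"linear":[0,0,0],"roll":0},{"linear":[0,0,0],"roll":0}]'
python3 -m jog '[{"linear":[0,0,0.03],"roll":0},{"linear":[0,0,0.03],"roll":0},{"linear":[0,0,0],"roll":0},{"linear":[0,0,0],"roll":0}]'
python3 -m jog '[{"linear":[0,0,0.03],"roll":0},{"linear":[0,0,0.03],"roll":0},{"linear":[0,0,0],"roll":0},{"linear":[0,0,0],"roll":0}]'
```

```text
time_s: 6.73
position: [0.5044, 0.0444, 0.106]
tool_rot: [[0.979, 0.202, -0.0], [0.202, -0.979, 0.0], [-0.0, -0.0, -1.0]]
ft_force: [0.5, 0.0, -0.1]
grip_width: 0.0001
gripper_force: 0.0
time_s: 7.07
position: [0.5046, 0.0444, 0.1038]
tool_rot: [[0.979, 0.202, 0.0], [0.202, -0.979, -0.0], [0.0, 0.0, -1.0]]
ft_force: [0.3, 0.5, 2.0]
grip_width: 0.0002
gripper_force: 0.6
time_s: 7.4
position: [0.5045, 0.0444, 0.1012]
tool_rot: [[0.979, 0.202, 0.0], [0.202, -0.979, -0.0], [0.0, 0.0, -1.0]]
ft_force: [0.8, -0.4, 0.9]
grip_width: 0.0
gripper_force: 0.8
```

```bash
python3 -m jog '[{"linear":[0,0,0.03],"roll":0},{"linear":[0,0,0.02],"roll":0},{"linear":[0,0,0],"roll":0},{"linear":[0,0,0],"roll":0}]'
python3 -m jog '[{"linear":[0,0,0.015],"roll":0},{"linear":[0,0,0],"roll":0},{"linear":[0,0,0],"roll":0}]'
python3 -m jog '[{"linear":[0,0,0.01],"roll":0},{"linear":[0,0,0],"roll":0},{"linear":[0,0,0],"roll":0}]'
```

```text
time_s: 7.73
position: [0.5045, 0.0444, 0.0992]
tool_rot: [[0.979, 0.202, 0.0], [0.202, -0.979, -0.0], [0.0, 0.0, -1.0]]
ft_force: [1.2, -0.1, 1.4]
grip_width: 0.0
gripper_force: 0.8
time_s: 7.98
position: [0.5045, 0.0444, 0.0987]
tool_rot: [[0.979, 0.202, 0.0], [0.202, -0.979, -0.0], [0.0, 0.0, -1.0]]
ft_force: [1.3, 0.4, 1.3]
grip_width: -0.0003
gripper_force: 1.1
time_s: 8.23
position: [0.5045, 0.0444, 0.0984]
tool_rot: [[0.979, 0.202, 0.0], [0.202, -0.979, -0.0], [0.0, 0.0, -1.0]]
ft_force: [1.6, 0.4, 2.5]
grip_width: -0.0001
gripper_force: 1.5
```

```bash
python3 -m jog '[{"linear":[0,0,0.015],"roll":0},{"linear":[0,0,0],"roll":0},{"linear":[0,0,0],"roll":0}]' | grep -E "pos|ft"
python3 -m jog '[{"linear":[0,0,0.015],"roll":0},{"linear":[0,0,0],"roll":0},{"linear":[0,0,0],"roll":0}]'| grep -E "pos|ft"
```

```text
position: [0.5046, 0.0444, 0.098]
ft_force: [0.0, -0.5, 5.4]
position: [0.5046, 0.0444, 0.0979]
ft_force: [-0.8, 0.6, 12.0]
```

Travel has stalled at z 0.098 with 12 N, so the button is on its bottom stop. Next: retreat, open, and go to the cup.

```bash
python3 -m jog '[{"linear":[0,0,0.01],"roll":0},{"linear":[0,0,0],"roll":0},{"linear":[0,0,0],"roll":0}]'| grep -E "pos|ft"
python3 -m jog '[{"linear":[0,0,-0.1],"roll":0},{"linear":[0,0,-0.4],"roll":0},{"linear":[0,0,-0.8],"roll":0},{"linear":[0,0,-0.8],"roll":0},{"linear":[0,0,-0.6],"roll":0},{"linear":[0.4,0,0],"roll":0},{"linear":[0.6,0,0],"roll":0},{"linear":[0.5,0,0],"roll":0},{"linear":[0.2,0,0],"roll":0},{"linear":[0,0,0],"roll":0},{"linear":[0,0,0],"roll":0}]' 1 40
python3 - <<'E'
from h import *
s=env.observe(); p=s["position"]; R=s["tool_rot"]
print((R.T@(np.r_[.571,.058,.116]-p)/.04).round(3))
c=optics.calibration("wrist"); im=optics.get_image("wrist"); np.save("w2.npy",c["T"])
cv2.imwrite("pics/w2.png",im[:,:,::-1])
E
```

```text
position: [0.5046, 0.0444, 0.0979]
ft_force: [-2.6, -0.8, 14.9]
time_s: 9.9
position: [0.5702, 0.0582, 0.204]
tool_rot: [[0.979, 0.202, -0.002], [0.202, -0.979, 0.0], [-0.002, -0.0, -1.0]]
ft_force: [-0.1, 0.3, 0.0]
grip_width: 0.0854
gripper_force: 0.0
[0.022 0.009 2.2  ]
```

View pics/w2.png

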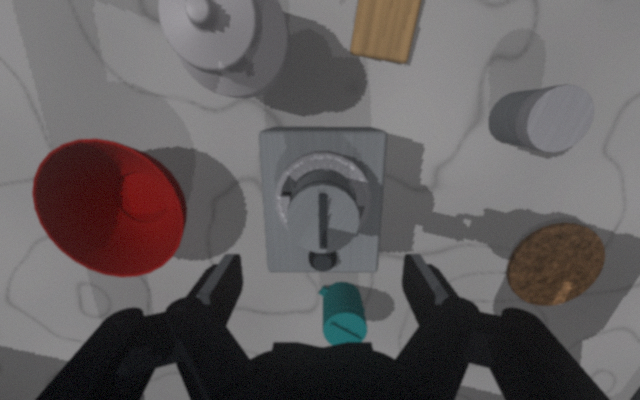

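Wrist view: lid with ridge at (323,218), centred between the fingers at (240,270) and (405,270). Button at (322,260), clear of the ring.

```bash
python3 - <<'E'
from h import *
c=optics.calibration("wrist"); c["T"]=np.load("w2.npy"); a=ray("wrist",(323,220),c)
c1=optics.calibration("wrist"); c1["T"]=np.load("w1.npy"); b=ray("wrist",(322.3,124.5),c1)
print(atz(a,.153),tri([a,b]))
E
python3 -m jog '[{"linear":[0.02,0.01,0.3],"roll":0},{"linear":[0,0,0.5],"roll":0},{"linear":[0,0,0.5],"roll":0},{"linear":[0,0,0.4],"roll":0},{"linear":[0,0,0.2],"roll":0},{"linear":[0,0,0.1],"roll":0},{"linear":[0,0,0.1],"roll":0},{"linear":[0,0,0.1],"roll":0},{"linear":[0,0,0.05],"roll":0},{"linear":[0,0,0],"roll":0},{"linear":[0,0,0],"roll":0}]'
```

```text
[0.57231726 0.05994908 0.153     ] (array([0.57142893, 0.05947603, 0.1505649 ]), [np.float64(0.00027853465971892303), np.float64(0.000278534659718982)])
time_s: 10.87
position: [0.572, 0.0579, 0.1151]
tool_rot: [[0.979, 0.202, 0.001], [0.202, -0.979, -0.0], [0.001, 0.0, -1.0]]
ft_force: [0.2, 0.2, 1.1]
grip_width: 0.0853
gripper_force: 0.0
```

```bash
python3 -m jog '[{"linear":[-0.01,-0.02,0],"roll":0},{"linear":[0,0,0],"roll":0},{"linear":[0,0,0],"roll":0},{"linear":[0,0,0],"roll":0},{"linear":[0,0,0],"roll":0},{"linear":[0,0,0],"roll":0},{"linear":[0,0,0],"roll":0},{"linear":[0,0,0],"roll":0}]' -1 25
python3 -c "
from rig import env;s=env.observe();print(s['wrist_torque'],s['ft_force'],s['q'])"
```

```text
time_s: 11.53
position: [0.5715, 0.0587, 0.1151]
tool_rot: [[0.979, 0.202, 0.001], [0.202, -0.979, 0.0], [0.001, 0.0, -1.0]]
ft_force: [-1.7, -0.3, 6.3]
grip_width: 0.0557
gripper_force: 26.6
[0.08963949 0.15655971 0.07347355] [-1.65193113 -0.30301403  6.33426526] [-5.94365337e+00  3.03079189e+01  8.05545714e+01  5.15766021e-03
  6.91031723e+01  7.23879616e+01]
```

```bash
cat > st.py <<'E'
import numpy as np
from rig import env
s=env.observe();R=s["tool_rot"];print("t",round(s["time_s"],2),"yaw",round(np.degrees(np.arctan2(R[1,0],R[0,0])),2),"p",s["position"].round(4),"F",s["ft_force"].round(1),"M",s["wrist_torque"].round(3),"grip",round(s["gripper_force"],1),round(s["grip_width"],4))
E
python3 -m jog '[{"linear":[0,0,-0.01],"roll":0},{"linear":[0,0,0],"roll":0},{"linear":[0,0,0],"roll":0},{"linear":[0,0,0],"roll":0}]' -1 45 >/dev/null; python3 st.py
python3 -m jog '[{"linear":[0,0,0],"roll":-0.4},{"linear":[0,0,0],"roll":-0.5},{"linear":[0,0,0],"roll":-0.5},{"linear":[0,0,0],"roll":-0.5},{"linear":[0,0,0],"roll":0},{"linear":[0,0,0],"roll":0}]' >/dev/null; python3 st.py
```

```text
t 11.87 yaw 11.66 p [0.5715 0.0586 0.1153] F [-0.2  0.5  3.9] M [0.127 0.094 0.091] grip 47.4 0.0548
t 12.37 yaw 21.09 p [0.5716 0.0586 0.1153] F [ 0.9 -0.1  4.5] M [ 0.107 -0.087  0.013] grip 47.5 0.0551
```

```bash

python3 -m jog '[{"linear":[0,0,0],"roll":-0.8},{"linear":[0,0,0],"roll":-0.8},{"linear":[0,0,0],"roll":-0.8},{"linear":[0,0,0],"roll":-0.8},{"linear":[0,0,0],"roll":0},{"linear":[0,0,0],"roll":0}]' >/dev/null; python3 st.py
python3 -m jog '[{"linear":[0,0,0],"roll":-0.8},{"linear":[0,0,0],"roll":-0.8},{"linear":[0,0,0],"roll":-0.8},{"linear":[0,0,0],"roll":-0.8},{"linear":[0,0,0],"roll":-0.8},{"linear":[0,0,0],"roll":0},{"linear":[0,0,0],"roll":0}]' >/dev/null; python3 st.py
```

```text
t 12.87 yaw 36.99 p [0.5714 0.0586 0.1153] F [-0.7  1.1  4.4] M [0.174 0.061 0.061] grip 47.6 0.055
t 13.45 yaw 57.0 p [0.5714 0.0586 0.1153] F [-0.1  0.4  5.2] M [ 0.143 -0.01   0.068] grip 47.7 0.055
```

```bash

python3 -m jog '[{"linear":[0,0,0],"roll":-0.6},{"linear":[0,0,0],"roll":-0.6},{"linear":[0,0,0],"roll":-0.6},{"linear":[0,0,0],"roll":0},{"linear":[0,0,0],"roll":0}]' >/dev/null; python3 st.py
for i in 1 2 3; do python3 -m jog '[{"linear":[0,0,0],"roll":-0.3},{"linear":[0,0,0],"roll":-0.3},{"linear":[0,0,0],"roll":0}]' >/dev/null; python3 st.py; done
```

```text
t 13.87 yaw 65.99 p [0.5714 0.0586 0.1152] F [0.  1.  5.7] M [0.101 0.097 0.092] grip 47.7 0.0548
t 14.12 yaw 69.05 p [0.5714 0.0586 0.1153] F [0.3 1.1 6. ] M [0.082 0.078 0.059] grip 47.7 0.0549
t 14.37 yaw 72.05 p [0.5714 0.0586 0.1153] F [0.9 0.  5.3] M [0.102 0.041 0.053] grip 47.7 0.055
t 14.62 yaw 75.05 p [0.5714 0.0586 0.1153] F [-0.3 -0.3  4. ] M [0.053 0.039 0.064] grip 47.7 0.0549
```

```bash

for i in 1 2; do python3 -m jog '[{"linear":[0,0,0],"roll":-0.3},{"linear":[0,0,0],"roll":-0.3},{"linear":[0,0,0],"roll":0}]' >/dev/null; python3 st.py; done
```

```text
t 14.87 yaw 78.05 p [0.5714 0.0586 0.1152] F [ 0.7 -0.2  4.6] M [0.084 0.056 0.038] grip 47.7 0.0552
t 15.12 yaw 81.05 p [0.5714 0.0586 0.1153] F [0.1 0.  5.2] M [0.1   0.097 0.055] grip 47.7 0.0547
```

```bash

for i in 1 2 3; do python3 -m jog '[{"linear":[0,0,0],"roll":-0.2},{"linear":[0,0,0],"roll":-0.2},{"linear":[0,0,0],"roll":0}]' >/dev/null; python3 st.py; done
```

```text
t 15.37 yaw 83.01 p [0.5715 0.0586 0.1153] F [0.2 0.2 4.4] M [0.062 0.051 0.001] grip 47.7 0.0549
t 15.62 yaw 84.99 p [0.5715 0.0586 0.1153] F [0.7 0.7 5.5] M [ 0.133 -0.009 -0.233] grip 47.7 0.0553
t 15.87 yaw 86.97 p [0.5715 0.0586 0.1153] F [0.4 0.2 5.7] M [ 0.098  0.015 -0.38 ] grip 47.7 0.0549
```

```bash

for i in 1 2 3; do python3 -m jog '[{"linear":[0,0,0],"roll":-0.2},{"linear":[0,0,0],"roll":-0.2},{"linear":[0,0,0],"roll":0}]' >/dev/null; python3 st.py; done
```

```text
t 16.12 yaw 88.95 p [0.5714 0.0586 0.1153] F [ 0.3 -0.2  4.7] M [ 0.091  0.081 -0.617] grip 47.7 0.0551
t 16.37 yaw 90.92 p [0.5714 0.0586 0.1153] F [1.  0.8 5. ] M [ 0.089  0.028 -0.744] grip 47.7 0.0551
t 16.62 yaw 92.9 p [0.5714 0.0586 0.1153] F [1.1 0.7 5.5] M [ 0.084  0.013 -0.972] grip 47.7 0.0551
```

Clear end stop: torque rises 0.11 Nm per degree from a yaw of about 83.5°. Easing back to about 80°, then a gentle lift.

```bash

python3 -m jog '[{"linear":[0,0,0],"roll":0.6},{"linear":[0,0,0],"roll":0.8},{"linear":[0,0,0],"roll":0.8},{"linear":[0,0,0],"roll":0.4},{"linear":[0,0,0],"roll":0},{"linear":[0,0,0],"roll":0}]' >/dev/null; python3 st.py
python3 -m jog '[{"linear":[0,0,-0.03],"roll":0},{"linear":[0,0,-0.03],"roll":0},{"linear":[0,0,0],"roll":0},{"linear":[0,0,0],"roll":0}]' >/dev/null; python3 st.py
for i in 1 2; do python3 -m jog '[{"linear":[0,0,-0.02],"roll":0},{"linear":[0,0,0],"roll":0},{"linear":[0,0,0],"roll":0}]' >/dev/null; python3 st.py; done
```

```text
t 17.12 yaw 79.95 p [0.5714 0.0585 0.1153] F [-0.  -0.2  5. ] M [-0.003  0.104 -0.065] grip 47.7 0.0549
t 17.45 yaw 80.12 p [0.571  0.0586 0.117 ] F [ 0.9  0.1 -2.7] M [ 0.033 -0.017  0.015] grip 48.0 0.0553
t 17.7 yaw 80.15 p [0.5713 0.0586 0.1182] F [-0.6  0.4 -3.5] M [-0.029  0.007  0.044] grip 48.0 0.0549
t 17.95 yaw 80.16 p [0.5714 0.0586 0.1192] F [-0.  -0.1 -2.5] M [ 0.001  0.003 -0.013] grip 48.0 0.055
```

```bash

python3 -m jog '[{"linear":[0,0,-0.05],"roll":0},{"linear":[0,0,-0.05],"roll":0},{"linear":[0,0,-0.05],"roll":0},{"linear":[0,0,-0.05],"roll":0},{"linear":[0,0,0],"roll":0}]' >/dev/null; python3 st.py
python3 -m jog '[{"linear":[0,0,-0.1],"roll":0},{"linear":[0,0,-0.2],"roll":0},{"linear":[0,0,-0.3],"roll":0},{"linear":[0,0,-0.4],"roll":0},{"linear":[0,0,-0.4],"roll":0},{"linear":[0,0,-0.3],"roll":0},{"linear":[0,0,-0.1],"roll":0},{"linear":[0,0,0],"roll":0},{"linear":[0,0,0],"roll":0}]' >/dev/null; python3 st.py
python3 - <<'E'
from h import *
s=env.observe(); print((s["tool_rot"].T@(np.r_[.513,-.285,.2]-s["position"])/.04).round(3))
E
```

```text
t 18.37 yaw 80.16 p [0.5716 0.0586 0.1277] F [-0.6  0.2 -2.3] M [ 0.015  0.028 -0.017] grip 48.1 0.0548
t 19.12 yaw 80.16 p [0.5711 0.0586 0.1988] F [-0.1  0.4 -3.7] M [-0.004  0.019 -0.003] grip 48.2 0.0546
[-8.713  0.037 -0.029]
```

```bash

python3 -m jog '[{"linear":[-0.2,0.04,0],"roll":0},{"linear":[-0.4,0,0],"roll":0},{"linear":[-0.6,0,0],"roll":0},{"linear":[-0.6,0,0],"roll":0},{"linear":[-0.6,0,0],"roll":0},{"linear":[-0.6,0,0],"roll":0},{"linear":[-0.6,0,0],"roll":0},{"linear":[-0.6,0,0],"roll":0},{"linear":[-0.6,0,0],"roll":0},{"linear":[-0.6,0,0],"roll":0},{"linear":[-0.6,0,0],"roll":0},{"linear":[-0.6,0,0],"roll":0}]' >/dev/null; python3 st.py
python3 -m jog '[{"linear":[-0.6,0,0],"roll":0},{"linear":[-0.6,0,0],"roll":0},{"linear":[-0.5,0,0],"roll":0},{"linear":[-0.3,0,0],"roll":0},{"linear":[-0.1,0,0],"roll":0},{"linear":[0,0,0],"roll":0},{"linear":[0,0,0],"roll":0},{"linear":[0,0,0],"roll":0}]' >/dev/null; python3 st.py
python3 - <<'E'
from h import *
im=optics.get_image("scene")
cv2.imwrite("pics/s3.png",cv2.resize(im[170:350,130:350,::-1],None,fx=3,fy=3,interpolation=cv2.INTER_CUBIC))
E
```

```text
t 20.12 yaw 80.14 p [ 0.527  -0.2034  0.1983] F [ 0.6  0.5 -2.3] M [ 0.022  0.025 -0.025] grip 48.3 0.0551
t 20.78 yaw 80.23 p [ 0.5136 -0.2834  0.1991] F [-0.1 -0.3 -2.9] M [-0.001 -0.004  0.017] grip 48.3 0.0555
```

View pics/s3.png

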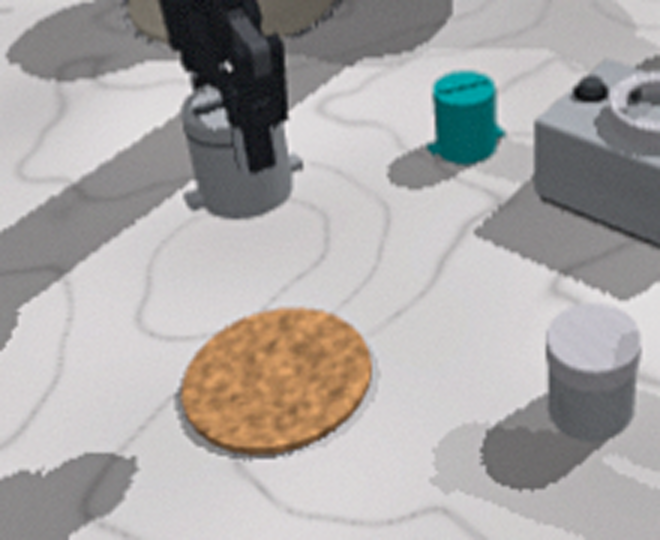

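The cup is held upright with both lugs visible, above and in line with the mat (centre at (277,380) in the crop). The button is low on the grinder at (590,90). Lowering: the underside is 30 mm below the TCP, so contact is expected at TCP z of about 0.038.

```bash

python3 -m jog '[{"linear":[0,0,0.2],"roll":0},{"linear":[0,0,0.4],"roll":0},{"linear":[0,0,0.6],"roll":0},{"linear":[0,0,0.6],"roll":0},{"linear":[0,0,0.6],"roll":0},{"linear":[0,0,0.6],"roll":0},{"linear":[0,0,0.4],"roll":0},{"linear":[0,0,0.2],"roll":0},{"linear":[0,0,0.1],"roll":0},{"linear":[0,0,0],"roll":0},{"linear":[0,0,0],"roll":0}]' >/dev/null; python3 st.py
python3 -m jog '[{"linear":[0,0,0.04],"roll":0},{"linear":[0,0,0.03],"roll":0},{"linear":[0,0,0.03],"roll":0},{"linear":[0,0,0],"roll":0},{"linear":[0,0,0],"roll":0}]' >/dev/null; python3 st.py
for i in 1 2; do python3 -m jog '[{"linear":[0,0,0.02],"roll":0},{"linear":[0,0,0],"roll":0},{"linear":[0,0,0],"roll":0}]' >/dev/null; python3 st.py; done
```

```text
t 21.75 yaw 80.17 p [ 0.5139 -0.2847  0.052 ] F [-0.3  0.3 -2.9] M [ 0.004 -0.046  0.006] grip 48.4 0.0549
t 22.17 yaw 80.16 p [ 0.5135 -0.2845  0.0472] F [ 0.2  0.1 -3.4] M [ 0.025 -0.015 -0.022] grip 48.4 0.0547
t 22.42 yaw 80.16 p [ 0.5134 -0.2845  0.0463] F [ 0.2  0.2 -3.9] M [-0.071  0.02  -0.011] grip 48.4 0.0553
t 22.67 yaw 80.16 p [ 0.5134 -0.2845  0.0455] F [ 0.3  0.1 -2.8] M [ 0.021  0.01  -0.025] grip 48.4 0.0549
```

```bash

python3 -m jog '[{"linear":[0,0,0.03],"roll":0},{"linear":[0,0,0.03],"roll":0},{"linear":[0,0,0.03],"roll":0},{"linear":[0,0,0.02],"roll":0},{"linear":[0,0,0],"roll":0},{"linear":[0,0,0],"roll":0}]' >/dev/null; python3 st.py
for i in 1 2 3 4; do python3 -m jog '[{"linear":[0,0,0.015],"roll":0},{"linear":[0,0,0],"roll":0},{"linear":[0,0,0],"roll":0}]' >/dev/null; python3 st.py; done
```

```text
t 23.17 yaw 80.17 p [ 0.5134 -0.2845  0.0411] F [ 0.5 -0.7 -3.4] M [ 0.06  -0.015 -0.001] grip 48.4 0.0548
t 23.42 yaw 80.16 p [ 0.5135 -0.2845  0.0405] F [ 0.8  0.1 -3.2] M [ 0.004 -0.031 -0.032] grip 48.4 0.0549
t 23.67 yaw 80.16 p [ 0.5134 -0.2845  0.0399] F [ 0.   0.1 -3.5] M [-0.02  -0.013  0.02 ] grip 48.4 0.0553
t 23.92 yaw 80.16 p [ 0.5134 -0.2845  0.0393] F [ 0.2  0.3 -3. ] M [-0.011 -0.079  0.001] grip 48.4 0.0553
t 24.17 yaw 80.16 p [ 0.5134 -0.2845  0.0387] F [ 0.2 -0.2 -2.8] M [ 0.04   0.014 -0.005] grip 48.4 0.055
```

```bash

for i in 1 2 3; do python3 -m jog '[{"linear":[0,0,0.012],"roll":0},{"linear":[0,0,0],"roll":0},{"linear":[0,0,0],"roll":0}]' >/dev/null; python3 st.py; done
```

```text
t 24.42 yaw 80.16 p [ 0.5135 -0.2846  0.0383] F [ 0.4 -0.4 -3. ] M [ 0.044  0.032 -0.044] grip 48.5 0.055
t 24.67 yaw 80.16 p [ 0.5135 -0.2846  0.0383] F [-1.7  1.1  5.3] M [0.187 0.41  0.009] grip 48.9 0.0549
t 24.92 yaw 80.17 p [ 0.5135 -0.2846  0.0383] F [-2.4  1.9  9.3] M [0.36  0.711 0.008] grip 49.6 0.0551
```

Seated on the mat at z 0.0383, as expected, with light contact. Ease off, release and rise.

```bash

python3 -m jog '[{"linear":[0,0,-0.014],"roll":0},{"linear":[0,0,0],"roll":0}]' >/dev/null; python3 st.py
python3 -m jog '[{"linear":[0,0,0],"roll":0},{"linear":[0,0,0],"roll":0},{"linear":[0,0,0],"roll":0},{"linear":[0,0,0],"roll":0},{"linear":[0,0,0],"roll":0},{"linear":[0,0,0],"roll":0},{"linear":[0,0,0],"roll":0}]' 1 >/dev/null; python3 st.py
python3 -m jog '[{"linear":[0,0,-0.1],"roll":0},{"linear":[0,0,-0.2],"roll":0},{"linear":[0,0,-0.4],"roll":0},{"linear":[0,0,-0.6],"roll":0},{"linear":[0,0,-0.6],"roll":0},{"linear":[0,0,-0.6],"roll":0},{"linear":[0,0,-0.6],"roll":0},{"linear":[0,0,-0.4],"roll":0},{"linear":[0,0,-0.2],"roll":0},{"linear":[0,0,0],"roll":0},{"linear":[0,0,0],"roll":0}]' >/dev/null; python3 st.py
python3 - <<'E'
from h import *
a=optics.get_image("scene")[170:350,130:350,::-1]; c=optics.calibration("wrist"); w=optics.get_image("wrist")[:,:,::-1]
cv2.imwrite("pics/end.png",np.hstack([cv2.resize(a,(400,327)),cv2.resize(w,(400,250)) if 0 else cv2.resize(w,(400,327))]))
E
```

```text
t 25.08 yaw 80.16 p [ 0.5135 -0.2846  0.0383] F [-2.5  1.8  5.5] M [ 0.255  0.438 -0.008] grip 48.8 0.0548
t 25.67 yaw 80.16 p [ 0.5135 -0.2845  0.0378] F [0.5 0.  0.1] M [ 0.021 -0.035 -0.01 ] grip 0.0 0.0855
t 26.58 yaw 80.16 p [ 0.5133 -0.2844  0.1855] F [ 0.1  0.9 -0.8] M [ 0.014 -0.015 -0.008] grip 0.0 0.0852
```

View pics/end.png

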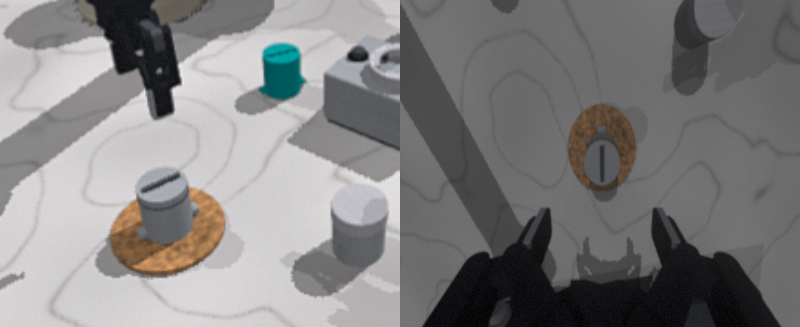

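The cup stands upright, well inside the mat (scene crop (163,205), mat centre (167,228)). The gripper is clear of it, and the tin has not moved.

```bash
python3 -c "
from rig import env;print(env.close_job())"
```

```text
the job is handed in; nothing more can be done
None
```

I handed the job in at about 27 s of the 67 s allowed: the button was pressed to its bottom stop, and the cup was turned to its end stop, lifted off and set upright on the cork mat, with no sign of excess force; no verdict was returned.

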